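Snap the cover onto the module housing

TASK

Pick up the orange cover by its rib, set it square on the grey module housing that sits in the sprung assembly nest, and press it straight down until both black clip arms have snapped under the housing's rim and the cover is fully home; then let go. Feel your way: the nest settles and gives under the load, and you must never push the cover down with more than 24 N. Leave the loupe, eraser, steel collar and small tin where they are.

Things in the scene. Friction and masses are not known exactly. Their poses are not given: they have to be found in the camera images.
- cover_rib (a point): Loose orange cover, about 0.14 kg: a 98 x 70 mm plate with a grip rib on top, standing on four legs; the same turned half round. Point: centre of the rib; x along the rib and the cover's length, y across, z up. Rib 54 mm long (x), 14 mm thick (y), 26 mm high. Below this point: plate's top face 13 mm, its underside 18 mm, leg tips 48 mm.
- cover_base (a point): Middle of the cover's four leg tips, 48 mm below the rib's centre, same axes. Legs 30 mm long, 5.6 mm thick, round ends, at x +-37, y +-22 mm; they enter the housing inside its walls with 1.2 mm play all round. Clip arms hang at x +-52 mm, down to 6 mm above this point, each with a sloping lead-in and a hook whose shoulder is 18.5 mm above this point.
- housing: Grey open box 90 x 60 x 40 mm with a circuit board inside, held on the dark bed plate of a nest on a 150 x 110 mm foot plate fixed to the bench. Origin: centre of the box's underside; x along its length, y across, z up. Inside 82 x 52 mm. When the cover is fully home its plate lies flat on the box's top edge, the rib's centre 58 mm above this origin and straight over it, the cover's length along the box's.
- housing_top (a point): Centre of the housing's top edge, 40 mm above its underside, same axes. Round the edge runs a rim 10 mm high that the clips hook under; at the ends it flares from 92.6 mm long at the top to 98 mm at its lower edge. The clips begin to rub with the cover some 12 mm above home; the resistance grows to 7 to 16 N, drops as they snap in, and rises again once the cover is home.
- carriage: Blue plate 132 x 88 x 5 mm of the nest, under the dark bed plate that holds the housing; origin: centre of its underside. Friction holds it at its height; pressed with some 5 N or more it settles straight down, by anything from nothing to 12 mm (not known beforehand), until it meets its stop, and stays there. The bed plate stands on four springs on it and sinks further the harder one presses; it springs back.
- clip_a (a joint): angle of the black clip arm (20 mm wide) at the cover's +x end: 0 relaxed (as it hangs, and again when snapped under the rim), grows as the arm is splayed outward, about 0.15 rad while its hook slides over the rim; sprung back to 0
- clip_b (a joint): the same for the clip arm at the cover's -x end
- loupe: black eye loupe, 37 mm across, 30 mm tall; origin: centre of its underside; to be left alone
- eraser: white block eraser in a blue sleeve, 19 x 42 x 12 mm; origin: centre of its underside; to be left alone
- collar: steel shaft collar, 34 mm across, 14 mm tall; origin: centre of its underside; to be left alone
- connector_box: small lidded white tin, 46 x 64 x 22 mm; origin: centre of its underside; to be left alone
Things that resemble listed ones, but are neither listed nor needed, are in the scene too. There is more than one size of the part that bears housing; the job needs the largest.

How it is judged:
On the way, in this order (a step that is already met when the one before it is completed fails the run):
1. the cover is lifted clear of the bench (its rib at least 30 mm higher than where it stood) (height (world z) of cover_rib above 0.078 m), for 0.2 s.
2. the cover is fully home on the housing with both clip arms snapped in (horizontal distance between cover_rib and housing below 0.004 m and z of cover_rib in the frame of housing below 0.0605 m and angle between the z axis of cover_rib and the z axis of housing, either way round below 0.04 rad and value of joint each of clip_a, clip_b below 0.07 rad), for 0.1 s.
At the end, for the whole second after the job is handed in: The cover is home on the housing: rib centre at most 60.5 mm above the housing's underside (58 mm when flat down) and within 4 mm of straight over its middle, cover and housing parallel within 0.04 rad, both clip arms relaxed under the rim (below 0.07 rad), the cover released (all of step 2 and contact force between the fingers and anything else below 0.3 N and velocity of joint each of clip_a, clip_b below 0.2 rad/s); the robot touches nothing.
It fails at once if the cover is pushed down with more than about 24 N (the springs between carriage and housing give by more than 7.7 mm) (z of housing in the frame of carriage below 0.0143 m).
It fails at once if the loupe is moved by more than 20 mm (distance of loupe from where it was at the start of the episode above 0.02 m).
It fails at once if the eraser is moved by more than 20 mm (distance of eraser from where it was at the start of the episode above 0.02 m).
It fails at once if the collar is moved by more than 20 mm (distance of collar from where it was at the start of the episode above 0.02 m).
It fails at once if the small tin is moved by more than 20 mm (distance of connector_box from where it was at the start of the episode above 0.02 m).
It also fails if it takes over 56 s, if anything falls off the work surface, if the arm or the gripper's body presses on something with over 40 N, if the wrist force passes 120 N, or if a joint passes its speed limit or range.

ROBOT

A 7-joint arm with a two-finger parallel gripper is mounted at the origin on a cart in front of the work surface, level with it; the furniture and walls round the work are solid. World frame = base frame: x ahead of the robot, y to its left, z up, the work surface at z = 0. Lengths are in m, angles in rad, forces in N, time in s.
With the tool pointing down it reaches from about 0.4 to 0.85 m from the base axis. Payload 4.5 kg.
Tool frame: the origin (TCP) lies between the finger pads; the fingertips stand 11 mm ahead of it and the grasp point (between the pads) lies 8 mm behind it (r.nose_length is the distance from the TCP to the fingertips, in m); z points along the fingers, y is the line along which they close (so a half turn about z gives the same grasp; the last joint's range is limited). The gripper opens to 88 mm and grips with 3 to 60 N. Pads are 18 mm wide; open, the fingers measure 123 mm over their backs; the gripper's body (75 mm by 187 mm) begins 45 mm behind the grasp point.
Start: joints at [-1.304, 0.689, -0.195, 1.565, 0.157, 0.902, -0.215], TCP at [0.144, 0.608, 0.25] pointing down, gripper open.
Joint ranges: [-3.01, 3.01], [-0.46, 2.08], [-1.47, 1.51], [0.13, 2.56], [-1, 4.14], [0.04, 2.09], [-2.66, 2.66]. Speed limits (rad/s): [2.57, 2.57, 3.14, 3.14, 3.14, 3.14, 3.14].

INTERFACE

Orientations are given as a unit quaternion [x, y, z, w].
In Python, from plant import get_state, snapshot, camera_model, r gives the robot as it stands.
- The arm moves only by the shell command python3 -m inch 'ROWS' [FORCE]. ROWS is text: rows parted by semicolons, each of 7 numbers parted by spaces: the opening, from -1 (shut) to 1 (fully open), then the shift along the tool's x, y, z in m, then the turn, a rotation vector about the tool's x, y, z in rad. A call has 1 to 20 rows; each row shifts and turns the commanded pose from where the row before left it, along the tool's axes as they then stand; what a row does not reach is not made up. A row lasts 1/12 s, in which the tool goes at most 41.7 mm and 7.16 degrees, less where a joint would pass 70% of its speed; a pose out of reach is approached as far as the arm can. A call is refused whole if a number of a shift passes 0.0417 or a number of a turn 0.125, either way. A call with a gripper value outside its range is refused whole. The fingers move at their own pace and stop on an object; FORCE is the grip in N (left out, the last holds). Time passes only in rows, so rows that do not move let the fingers close. It gives the time, the measured TCP pose, the force, the opening and the grip force at its end, in the units of the state.
- get_state(): the state, without advancing time (a new reading comes with each control period).
- snapshot(name): name is "scene" or "top" or "wrist"; returns (picture, depth): 480x640x3 uint8, red, green, blue; 480x640 float32, m along the optical axis (not along the pixel's ray), 0 where there is no reading.
- camera_model(name): a dict with "intrinsics" (3x3 intrinsics, pixels), "view" (4x4, takes a point from world to camera coordinates). Camera axes: x right, y down, z forward; pixel columns grow to the right and rows downward; lengths in m; the calibration is good to about 2 mm. A picture is of the moment at which its call begins: read the wrist's pose just before it. camera_model takes no time and is no camera call; for the wrist camera it gives the pose at the moment of the call.
- r.finish_job(): hands the job in; it is judged then, once.
The state is a dict: "clock": time; "q": joint angles; "qd": joint speeds; "joint_torque": joint torques, N m; "tool_pos": TCP position; "eef_rot": TCP orientation; "contact_force": force on the tool from outside, world axes, zero at the start; "moment": the same for the moment, N m; "opening": opening from 0.0 (shut) to 1.0 (fully open); "finger_force": force on a finger pad.
Only numpy, scipy, OpenCV 4.12 (cv2) and the standard library are available. Lean on these libraries where they do the work, as an engineer would, in place of code of your own. Each camera call takes 0.05 s, during which the arm holds its last target. There are 200 camera calls.

## Working session

There is one attempt and no reset: what is moved stays moved. The work goes in short steps, Python scripts to look and compute and a shell command to move; the robot and the scene stay as the last step left them, time stands still between calls to the robot, and variables do not carry over. Pictures are saved under pics/ and viewed, at most 10 in all, crops included, and the job is handed in when it is done.

```bash
ls; mkdir -p pics; python3 - <<'E'
from plant import *
import cv2,numpy as np
s=get_state();print(s)
for n in("scene","top"):
    p,d=snapshot(n);cv2.imwrite(f"pics/{n}0.png",p[:,:,::-1]);np.save(f"pics/{n}0.npy",d);m=camera_model(n);print(n,m)
E
```

```text
pics
{'clock': 0.0, 'q': array([-1.30421613,  0.68995696, -0.19452044,  1.56636927,  0.15730804,
        0.90250307, -0.21507342]), 'qd': array([-0.00122402,  0.00073997,  0.00157836,  0.00279437,  0.00082238,
       -0.00030443,  0.00053928]), 'joint_torque': array([-3.86199436e-04, -5.27557147e+01, -1.26681224e+00, -1.53432173e+01,
       -5.25690929e-02,  6.48729532e-03,  1.65610895e-04]), 'tool_pos': array([0.14407961, 0.60752266, 0.24892033]), 'eef_rot': array([ 1.16065838e-01,  9.93241094e-01, -9.20993564e-04, -3.68235713e-05]), 'contact_force': array([-0.34229419,  1.05909333,  0.07760291]), 'moment': array([ 2.06150011e-02, -8.68259900e-05,  1.31326181e-02]), 'finger_force': 0.0, 'opening': 1.0057232635597833}
scene {'intrinsics': array([[537.41416435,   0.        , 315.31030617],
       [  0.        , 537.41416435, 236.97623571],
       [  0.        ,   0.        ,   1.        ]]), 'view': array([[-0.67402636, -0.73862992,  0.01069122,  0.19440937],
       [-0.44861155,  0.39779004, -0.80031916,  0.33674659],
       [ 0.58688682, -0.54423242, -0.59947888,  1.52410598],
       [ 0.        ,  0.        ,  0.        ,  1.        ]])}
top {'intrinsics': array([[598.15155416,   0.        , 315.72624189],
       [  0.        , 598.15155416, 235.33103582],
       [  0.        ,   0.        ,   1.        ]]), 'view': array([[-0.01986762, -0.99977277, -0.00772565, -0.13686918],
       [-0.99550649,  0.02049723, -0.0924483 ,  0.47388294],
       [ 0.09258564,  0.00585421, -0.99568751,  1.70744246],
       [ 0.        ,  0.        ,  0.        ,  1.        ]])}
```

View pics/top0.png

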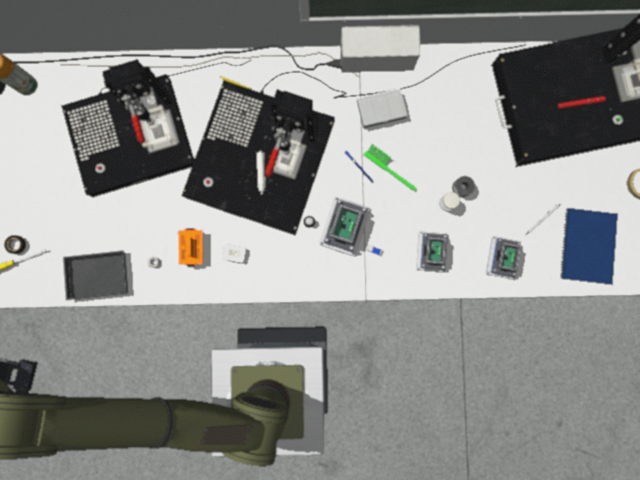

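View pics/scene0.png

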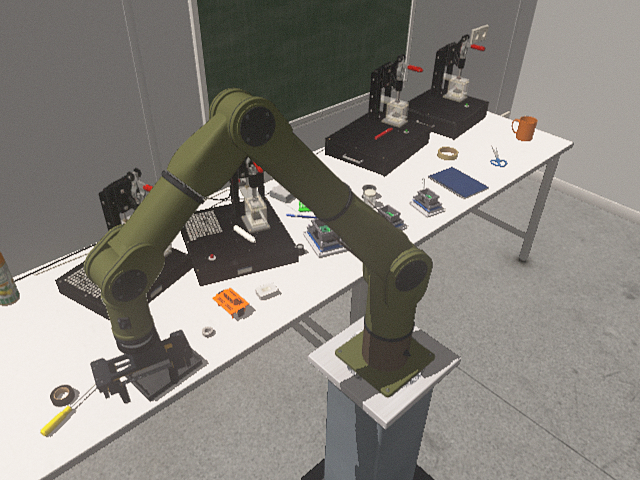

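The top view shows the orange cover at (190,247). There are three nests, at (346,225), (434,252) and (506,257), and the first looks largest. Tin (235,254), collar (155,262), eraser (377,251), loupe (310,222). Next I measure the cover and the nests and enlarge the crop.

```bash
cat > h.py <<'E'
import numpy as np,cv2
from plant import *
def ray(m,uv,z):
    "pixels -> world points on plane z"
    K,T=m["intrinsics"],m["view"];R,t=T[:3,:3],T[:3,3]
    uv=np.atleast_2d(uv).astype(float);d=np.c_[(uv-K[:2,2])/K[0,0],np.ones(len(uv))]@R
    c=-R.T@t
    return c+d*((z-c[2])/d[:,2])[:,None]
def pts(m,D,mask):
    "world points of masked depth pixels"
    v,u=np.nonzero(mask&(D>0));K,T=m["intrinsics"],m["view"]
    P=np.c_[(u-K[0,2])/K[0,0],(v-K[1,2])/K[1,1],np.ones(len(u))]*D[v,u][:,None]
    return (P-T[:3,3])@T[:3,:3]
def rect(P):
    "centre, sizes, yaw of long side of xy points"
    (c,s,a)=cv2.minAreaRect((P[:,:2]*1000).astype(np.float32));
    if s[0]<s[1]: s=s[::-1];a+=90
    return np.round(c,1),np.round(s,1),round((a+90)%180-90,1)
E
python3 - <<'E'
from h import *
p=cv2.imread("pics/top0.png");D=np.load("pics/top0.npy");m=camera_model("top")
hsv=cv2.cvtColor(p,cv2.COLOR_BGR2HSV)
def roi(u,v,w):
    k=np.zeros(D.shape,bool);k[v-w:v+w,u-w:u+w]=1;return k
om=(hsv[:,:,0]<20)&(hsv[:,:,1]>150)&roi(190,247,30)
P=pts(m,D,om);z=P[:,2];print("cover z",np.percentile(z,[2,25,50,75,98]))
for lo,hi in((.02,.05),(.05,.08)):
    k=(z>lo)&(z<hi);print(lo,k.sum(),rect(P[k]) if k.sum()>3 else'')
for n,(u,v,w) in dict(n1=(346,225,32),n2=(434,252,24),n3=(506,257,24)).items():
    P=pts(m,D,roi(u,v,w));z=P[:,2];print(n,np.histogram(z,bins=np.arange(-.005,.12,.005))[0])
    zt=np.percentile(z,99);k=z>zt-.012;print(zt,rect(P[k]),k.sum()); k=z>.008;print(" all",rect(P[k]))
for n,uv in dict(tin=(235,254),collar=(155,262),eraser=(377,251),loupe=(310,222)).items(): print(n,ray(m,uv,.01))
cv2.imwrite("pics/c1.png",cv2.resize(p[190:290,290:540],None,fx=3.2,fy=3.2,interpolation=2))
E
```

```text
cover z [0.02576272 0.03230289 0.03563752 0.03972442 0.06434022]
0.02 694 (array([445. , 213.9]), array([102. ,  69.2]), 0.4)
0.05 101 (array([444.5, 214.9]), array([51.7, 14.5]), -0.4)
n1 [834 773 282 265 167  40   8  46 179 324 290 177  47  19  15  34 111 119
  35   4   0   0   0   0]
0.08471378996798647 (array([ 496.8, -229.5]), array([97.1, 67.8]), -18.9) 293
 all (array([ 502.1, -234. ]), array([184.3, 184.1]), -1.1)
n2 [456 445 221 116  43  15  14  73 229 168 116  25  22  55  93  30   9   2
   0   0   0   0   0   0]
0.07184334730664602 (array([ 418.5, -481.3]), array([73.8, 53. ]), -5.4) 189
 all (array([ 419.6, -483.8]), array([137.3, 130. ]), -2.7)
n3 [444 396 228 107  39  19  31  84 176 205 115  38  25  60  94  43   2   0
   0   0   0   0   0   0]
0.07180808710419966 (array([ 396.7, -686.8]), array([74.4, 54.9]), -12.0) 199
 all (array([ 400.8, -693. ]), array([137. , 132.9]), 88.8)
tin [[0.42246609 0.0891215  0.01      ]]
collar [[0.40393424 0.32177947 0.01      ]]
eraser [[ 0.42279255 -0.32312378  0.01      ]]
loupe [[ 0.5114533  -0.13044101  0.01      ]]
```

View pics/c1.png

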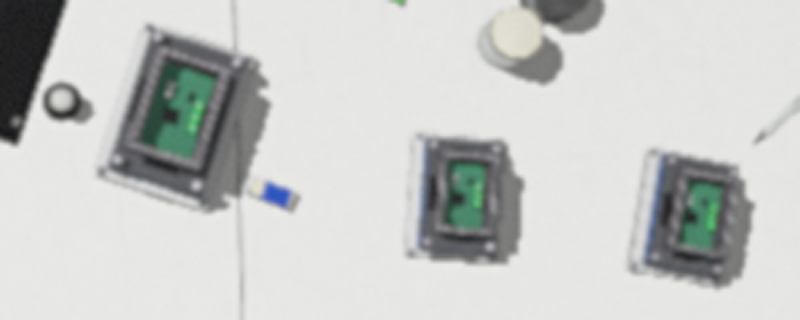

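The enlarged crop confirms three candidate nests: (346,225), (434,252) and (506,257) in the full image. The first has a 97x68 mm box top, which matches the 98x70 rim; the others are about 74x54. So the first is the target: centre about (0.497,-0.230), yaw -19°. The cover is at (0.4445,0.2145), yaw about 0. I'll move above it now.

```bash
python3 -m inch '1 0 0 0 0 0 -0.116;1 0 0 0 0 0 -0.116;1 -.0215 -.028 .005 0 0 0;1 -.0215 -.028 .005 0 0 0;1 -.0215 -.028 .005 0 0 0;1 -.0215 -.028 .005 0 0 0;1 -.0215 -.028 .005 0 0 0;1 -.0215 -.028 .005 0 0 0;1 -.0215 -.028 .005 0 0 0;1 -.0215 -.028 .005 0 0 0;1 -.0215 -.028 .005 0 0 0;1 -.0215 -.028 .005 0 0 0;1 -.0215 -.028 .005 0 0 0;1 -.0215 -.028 .005 0 0 0;1 -.0215 -.028 .005 0 0 0;1 -.0215 -.028 .005 0 0 0;1 0 0 0 0 0 0;1 0 0 0 0 0 0'
python3 - <<'E'
from h import *
s=get_state();print(s['clock'],s['tool_pos'],s['eef_rot'],s['contact_force'])
m=camera_model("wrist");p,D=snapshot("wrist");cv2.imwrite("pics/w1.png",p[:,:,::-1])
hsv=cv2.cvtColor(p,cv2.COLOR_RGB2HSV);om=(hsv[:,:,0]<20)&(hsv[:,:,1]>150)
P=pts(m,D,om);z=P[:,2];print(np.histogram(z,bins=np.arange(0,.08,.004)))
for lo,hi in((.028,.042),(.056,.068)):
    k=(z>lo)&(z<hi);print(k.sum(),rect(P[k]),P[k].mean(0))
E
```

```text
clock: 1.6
tool_pos: [0.4459, 0.2134, 0.1791]
eef_rot: [0.003, 1.0, -0.001, -0.0]
contact_force: [-0.4, 0.9, 0.3]
opening: 1.001
finger_force: 0.0
1.6 [0.44585112 0.21343036 0.17909821] [ 3.13772648e-03  9.99994789e-01 -6.79693128e-04 -3.37187788e-04] [-0.39570408  0.87988294  0.25155891]
(array([   4,    0,   38,   50,   46,   52,   61,   46, 5645, 2445,   59,
         60,   59,   49,  131, 1187,   13,   27,  102]), array([0.   , 0.004, 0.008, 0.012, 0.016, 0.02 , 0.024, 0.028, 0.032,
       0.036, 0.04 , 0.044, 0.048, 0.052, 0.056, 0.06 , 0.064, 0.068,
       0.072, 0.076]))
8168 (array([566. , 136.8]), array([317.1, 287.7]), -70.4) [0.44511351 0.21075716 0.0356302 ]
1331 (array([566.2, 159.1]), array([346.4, 256.8]), -74.0) [0.45090605 0.2103461  0.06129996]
```

View pics/w1.png

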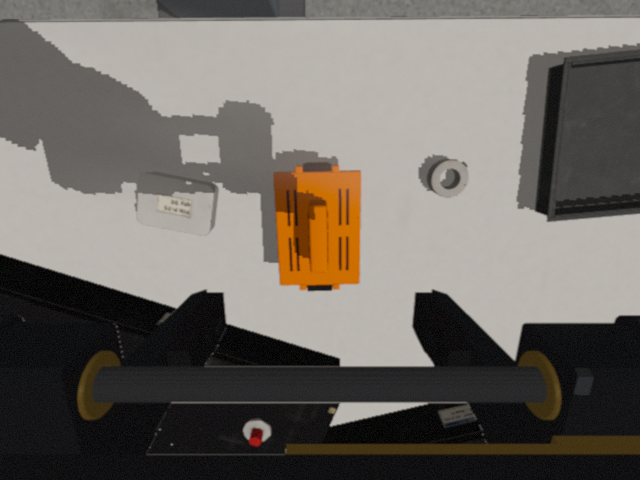

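The wrist view shows the cover at about (318,230), plate edges x 275-360, rib at (318,238), with the tin and collar clear of the fingers. I'll restrict the mask to the plate and rib.

```bash
python3 - <<'E'
from h import *
m=camera_model("wrist");p,D=snapshot("wrist");print(get_state()['tool_pos'])
hsv=cv2.cvtColor(p,cv2.COLOR_RGB2HSV);om=((hsv[:,:,0]<20)&(hsv[:,:,1]>150)).astype(np.uint8)
n,L,st,_=cv2.connectedComponentsWithStats(om);om=L==1+st[1:,4].argmax()
P=pts(m,D,om);z=P[:,2]
for lo,hi in((.031,.040),(.057,.066)):
    k=(z>lo)&(z<hi);print(k.sum(),rect(P[k]),P[k].mean(0))
# plate long edges: per-row left/right, within plate
k=P[(z>.031)&(z<.040)]
for a in(1,-1):
    q=[];
    for x in np.arange(.41,.48,.005):
        r_=k[abs(k[:,0]-x)<.0025,1];q.append((x,(a*r_).max()*a))
    print(np.polyfit(*np.array(q).T,1)[0]*57.3,np.mean(q,0))
E
```

```text
[0.44432494 0.21677553 0.17966661]
7927 (array([445.4, 212.3]), array([105.9,  69.1]), 1.1) [0.44243805 0.21235885 0.03562809]
1255 (array([445.8, 212.2]), array([54.7, 14.7]), 0.1) [0.44427506 0.21226254 0.06131561]
0.9572187213257523 [0.445      0.24642997]
0.7363871482391188 [0.445      0.17825404]
```

```bash
python3 -m inch '1 -.001 -.0045 0 0 0 -0.02;1 0 0 .02 0 0 0;1 0 0 .02 0 0 0;1 0 0 .02 0 0 0;1 0 0 .02 0 0 0;1 0 0 .02 0 0 0;1 0 0 0.008 0 0 0;1 0 0 0 0 0 0;1 0 0 0 0 0 0;1 0 0 0 0 0 0;1 0 0 0 0 0 0'
```

```text
clock: 2.62
tool_pos: [0.4464, 0.212, 0.0728]
eef_rot: [-0.01, 1.0, 0.001, 0.001]
contact_force: [-0.1, 0.1, 0.1]
opening: 1.001
finger_force: 0.0
```

```bash
python3 -m inch '1 .0005 0 .012 0 0 0;1 0 0 .0095 0 0 0;1 0 0 0 0 0 0;1 0 0 0 0 0 0;1 0 0 0 0 0 0' 30; python3 -m inch '-1 0 0 0 0 0 0;-1 0 0 0 0 0 0;-1 0 0 0 0 0 0;-1 0 0 0 0 0 0;-1 0 0 0 0 0 0;-1 0 0 0 0 0 0;-1 0 0 0 0 0 0;-1 0 0 0 0 0 0;-1 0 0 0 0 0 0;-1 0 0 0 0 0 0;-1 0 0 0 0 0 0;-1 0 0 0 0 0 0' 30
```

```text
clock: 3.03
tool_pos: [0.4455, 0.2115, 0.0505]
eef_rot: [-0.01, 1.0, 0.0, 0.0]
contact_force: [-0.2, -0.5, 0.9]
opening: 1.0
finger_force: 0.0
clock: 4.03
tool_pos: [0.4454, 0.2116, 0.0502]
eef_rot: [-0.01, 1.0, 0.0, 0.0]
contact_force: [0.3, 0.6, -0.2]
opening: 0.153
finger_force: 29.9
```

Grip is 13.5 mm at 30 N, which fits the rib. Lift, then go sideways to where the wrist camera can see the housing beside the cover.

```bash
python3 -m inch '-1 0 0 -.01 0 0 0;-1 0 0 -.02 0 0 0;-1 0 0 -.025 0 0 0;-1 0 0 -.025 0 0 0;-1 0 0 -.025 0 0 0;-1 0 0 -.025 0 0 0;-1 0 0 -.025 0 0 0;-1 0 0 -.015 0 0 0;-1 0 0 0 0 0 0;-1 0 0 0 0 0 0;-1 0 0 0 0 0 0;-1 0 0 0 0 0 0'; python3 -m inch '-1 -.0033 -.0262 0 0 0 0;-1 -.0033 -.0262 0 0 0 0;-1 -.0033 -.0262 0 0 0 0;-1 -.0033 -.0262 0 0 0 0;-1 -.0033 -.0262 0 0 0 0;-1 -.0033 -.0262 0 0 0 0;-1 -.0033 -.0262 0 0 0 0;-1 -.0033 -.0262 0 0 0 0;-1 -.0033 -.0262 0 0 0 0;-1 -.0033 -.0262 0 0 0 0;-1 -.0033 -.0262 0 0 0 0;-1 -.0033 -.0262 0 0 0 0;-1 -.0033 -.0262 0 0 0 0;-1 0 0 0 0 0 0;-1 0 0 0 0 0 0;-1 0 0 0 0 0 0;-1 0 0 0 0 0 0;-1 0 0 0 0 0 0'
python3 - <<'E'
from h import *
s=get_state();print(s['clock'],s['tool_pos'],s['eef_rot'],s['contact_force'])
m=camera_model("wrist");p,D=snapshot("wrist");cv2.imwrite("pics/w2.png",p[:,:,::-1]);np.save("pics/w2.npy",D);np.save("pics/w2v.npy",m["view"])
E
```

```text
clock: 5.03
tool_pos: [0.4445, 0.2108, 0.2191]
eef_rot: [-0.01, 1.0, -0.001, -0.001]
contact_force: [-0.4, -0.1, -0.8]
opening: 0.153
finger_force: 29.9
clock: 6.53
tool_pos: [0.4947, -0.1268, 0.22]
eef_rot: [-0.011, 1.0, 0.0, -0.0]
contact_force: [-0.3, 0.2, -0.4]
opening: 0.156
finger_force: 29.9
6.5333 [ 0.4946671  -0.12677913  0.21999554] [-1.08854652e-02  9.99940627e-01  3.98898009e-04 -3.01564400e-04] [-0.34271021  0.1628105  -0.39014361]
```

View pics/w2.png

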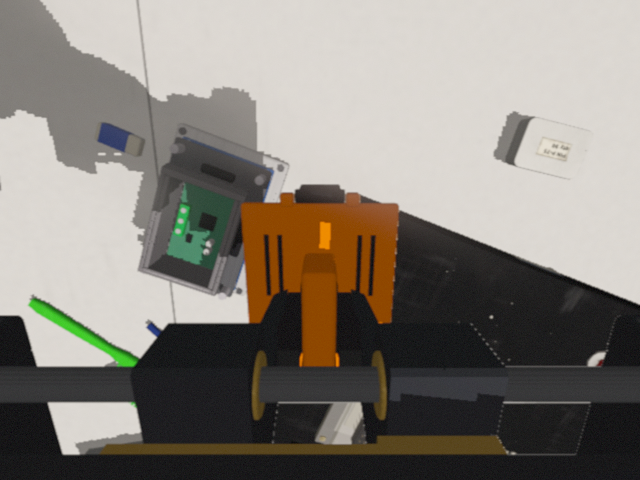

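The wrist view shows the held cover square in the fingers (plate edges columns 243-398). The whole housing top edge is visible around (190,230), corners near (165,172), (238,195), (215,295), (140,268). Next I measure both.

```bash
python3 - <<'E'
from h import *
from scipy.spatial.transform import Rotation as Ro
p=cv2.imread("pics/w2.png");D=np.load("pics/w2.npy");m=camera_model("wrist");m["view"]=np.load("pics/w2v.npy")
k=np.zeros(D.shape,bool);k[150:310,125:243]=1
hsv=cv2.cvtColor(p,cv2.COLOR_BGR2HSV)
P=pts(m,D,k&~((hsv[:,:,0]<20)&(hsv[:,:,1]>120)));z=P[:,2];print(np.histogram(z,bins=np.arange(.0,.12,.005)))
zt=np.median(z[(z>.07)&(z<.11)]);print("top",zt)
q=P[abs(z-zt)<.005];print(len(q),rect(q))
print("all>70",rect(P[(z>.07)&(z<.11)]))
# oblique edges: fit along inner/outer
c,sz,a=rect(q);R=np.array([[np.cos(np.radians(a)),np.sin(np.radians(a))],[-np.sin(np.radians(a)),np.cos(np.radians(a))]])
L=(q[:,:2]*1000-c)@R.T
print("x pct",np.percentile(L[:,0],[.5,2,98,99.5]),"y",np.percentile(L[:,1],[.5,2,98,99.5]))
i=L[abs(L[:,0])<30];print("inner y",i[i[:,1]<0,1].max(),i[i[:,1]>0,1].min());i=L[abs(L[:,1])<15];print("inner x",i[i[:,0]<0,0].max(),i[i[:,0]>0,0].min())
# held cover
om=((hsv[:,:,0]<20)&(hsv[:,:,1]>150)).astype(np.uint8);n,Lb,st,_=cv2.connectedComponentsWithStats(om);om=Lb==1+st[1:,4].argmax()
s=get_state();T=Ro.from_quat(s['eef_rot']);C=T.inv().apply(pts(m,D,om)-s['tool_pos'])
print(np.histogram(C[:,2],bins=np.arange(-.03,.05,.004)))
f=C[abs(C[:,2]-np.median(C[:,2]))<.004]
print("plate tool z",np.median(f[:,2]),"x max",f[:,0].max(),"y",f[:,1].min(),f[:,1].max())
A=np.c_[f[:,:2],np.ones(len(f))];print("tilt",np.linalg.lstsq(A,f[:,2],rcond=None)[0])
for sgn in(1,-1):
    qq=[(x,sgn*(sgn*f[abs(f[:,0]-x)<.0015,1]).max()) for x in np.arange(.012,.045,.003)];print(np.polyfit(*np.array(qq).T,1)[0]*57.3,np.mean(qq,0))
qq=[(y,f[abs(f[:,1]-y)<.002,0].max()) for y in np.arange(-.03,-.011,.004)]+[(y,f[abs(f[:,1]-y)<.002,0].max()) for y in np.arange(.014,.031,.004)];print("end x",np.round(qq,4))
rb=C[abs(C[:,2]-np.median(C[:,2])+.026)<.004];print("rib",len(rb),rb.min(0),rb.max(0))
E
```

```text
(array([4816,   17,  195,  110,   91,   15,    1,   74, 1862, 3884,  735,
        757,  332,  352,  538,  769, 2948,    0,    0,    0,    0,    0,
          0]), array([0.   , 0.005, 0.01 , 0.015, 0.02 , 0.025, 0.03 , 0.035, 0.04 ,
       0.045, 0.05 , 0.055, 0.06 , 0.065, 0.07 , 0.075, 0.08 , 0.085,
       0.09 , 0.095, 0.1  , 0.105, 0.11 , 0.115]))
top 0.08100985326227539
3581 (array([ 498.2, -232.9]), array([95.1, 68.5]), -19.5)
all>70 (array([ 498. , -232.7]), array([95.8, 68.4]), -19.4)
x pct [-47.04074313 -46.53956802  46.05892     46.97776093] y [-33.6744081  -33.00249817  33.95820933  34.15067136]
inner y -25.30547521927297 26.01725783074428
inner x -40.094120886749316 40.91000944438568
(array([    2,     0,     4,     9,  3134,   348,   137,   131,   117,
         119,  2934, 10002,     2,     0,     0,     0,     0,     0,
           0]), array([-0.03 , -0.026, -0.022, -0.018, -0.014, -0.01 , -0.006, -0.002,
        0.002,  0.006,  0.01 ,  0.014,  0.018,  0.022,  0.026,  0.03 ,
        0.034,  0.038,  0.042,  0.046]))
plate tool z 0.0144795804571814 x max 0.05297020572540282 y -0.03514777347195624 0.03527944280547486
tilt [ 0.00060572 -0.00915104  0.01446236]
0.31587303634821323 [0.027     0.0348596]
-2.1780810337250562 [ 0.027      -0.03426714]
end x [[-0.03    0.049 ]
 [-0.026   0.0488]
 [-0.022   0.0486]
 [-0.018   0.0525]
 [-0.014   0.053 ]
 [ 0.014   0.0523]
 [ 0.018   0.0515]
 [ 0.022   0.0484]
 [ 0.026   0.0482]
 [ 0.03    0.048 ]]
rib 3408 [-0.01742057 -0.02209603 -0.01562729] [ 0.02716104  0.02193974 -0.0077794 ]
```

Cover is centred in the grip (under 0.5 mm) and its rib centre is 1.5 mm ahead of the TCP. The housing's top centre is about (0.4985,-0.2327,0.082), yaw -19.4°, and its sizes agree with the description. I'll move above it.

```bash
python3 -m inch '-1 -.0003 -.0212 0 0 0 0;-1 -.0003 -.0212 0 0 0 0;-1 -.0003 -.0212 0 0 0 0;-1 -.0003 -.0212 0 0 0 0;-1 -.0003 -.0212 0 0 0 0;-1 0 0 0 0 0 .12;-1 0 0 0 0 0 .12;-1 0 0 0 0 0 .12;-1 0 0 .02 0 0 0;-1 0 0 .02 0 0 0;-1 0 0 .02 0 0 0;-1 0 0 0.01 0 0 0;-1 0 0 0 0 0 0;-1 0 0 0 0 0 0;-1 0 0 0 0 0 0;-1 0 0 0 0 0 0;-1 0 0 0 0 0 0'
python3 - <<'E'
from h import *
from scipy.spatial.transform import Rotation as Ro
s=get_state();T=Ro.from_quat(s['eef_rot']).as_matrix()
print(s['clock'],s['tool_pos'],s['contact_force'],"\n",T.round(4))
print("yaw",np.degrees(np.arctan2(T[1,0],T[0,0]))-180, "err tool",T.T@(np.array([.4985,-.2327,s['tool_pos'][2]])-s['tool_pos']))
p,D=snapshot("scene");cv2.imwrite("pics/s2.png",cv2.resize(p[170:290,250:410,::-1],None,fx=5,fy=5,interpolation=2))
E
```

```text
clock: 8.0
tool_pos: [0.499, -0.2345, 0.1512]
eef_rot: [0.17, 0.986, -0.0, 0.001]
contact_force: [0.1, -0.1, -1.6]
opening: 0.156
finger_force: 29.9
8.0 [ 0.49895688 -0.23446387  0.15116968] [ 0.14884976 -0.14085845 -1.55460771] 
 [[-9.424e-01  3.344e-01  1.800e-03]
 [ 3.344e-01  9.424e-01 -6.000e-04]
 [-1.900e-03  1.000e-04 -1.000e+00]]
yaw -19.534734569275486 err tool [ 1.02037701e-03  1.50956631e-03 -1.87047394e-06]
```

View pics/s2.png

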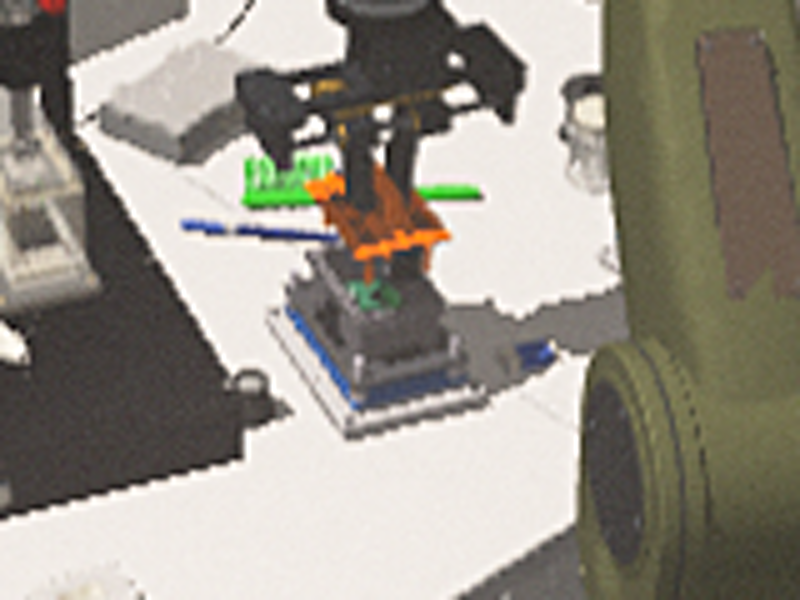

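The scene crop shows the cover at about (385,225), legs over the housing (375,290), aligned in yaw. I'll settle and reread the pose before correcting the last 1-2 mm.

```bash
for i in 1 2 3 4; do python3 -m inch '-1 0 0 0 0 0 0' | grep -E 'tool_pos|contact'; done
```

```text
tool_pos: [0.4986, -0.2344, 0.1508]
contact_force: [-0.1, 0.7, -1.5]
tool_pos: [0.4985, -0.2343, 0.1505]
contact_force: [0.1, 0.6, -1.7]
tool_pos: [0.4984, -0.2343, 0.1504]
contact_force: [-0.6, 0.0, -1.1]
tool_pos: [0.4984, -0.2343, 0.1502]
contact_force: [-0.1, 0.1, -1.9]
```

```bash
python3 -m inch '-1 .0005 .0015 0 0 0 0;-1 0 0 .005 0 0 0;-1 0 0 .005 0 0 0;-1 0 0 .004 0 0 0;-1 0 0 0 0 0 0;-1 0 0 0 0 0 0;-1 0 0 0 0 0 0;-1 0 0 0 0 0 0'; for i in 1 2 3; do python3 -m inch '-1 0 0 .0015 0 0 0;-1 0 0 .0015 0 0 0;-1 0 0 0 0 0 0' | grep -E 'tool_pos|contact'; done
```

```text
clock: 9.05
tool_pos: [0.4985, -0.2327, 0.1363]
eef_rot: [0.17, 0.986, 0.0, 0.0]
contact_force: [0.3, 0.4, -1.6]
opening: 0.153
finger_force: 29.9
tool_pos: [0.4982, -0.2326, 0.133]
contact_force: [-0.4, -0.1, -1.7]
tool_pos: [0.4982, -0.2326, 0.1299]
contact_force: [-0.3, -1.0, -1.4]
tool_pos: [0.4982, -0.2326, 0.1269]
contact_force: [0.1, -0.2, -1.3]
```

Leg tips are now 4-5 mm below the rim with no force, so the legs have entered. Continuing down.

```bash
for i in 1 2 3 4; do python3 -m inch '-1 0 0 .0015 0 0 0;-1 0 0 .0015 0 0 0;-1 0 0 0 0 0 0' | grep -E 'tool_pos|contact'; done
```

```text
tool_pos: [0.4982, -0.2326, 0.1239]
contact_force: [0.1, -1.1, -0.9]
tool_pos: [0.4982, -0.2326, 0.1209]
contact_force: [-0.5, -0.2, -1.5]
tool_pos: [0.4982, -0.2326, 0.1179]
contact_force: [-0.6, -0.0, -1.6]
tool_pos: [0.4982, -0.2326, 0.1149]
contact_force: [-0.7, -0.5, -1.5]
```

```bash
for i in 1 2 3; do python3 -m inch '-1 0 0 .001 0 0 0;-1 0 0 0 0 0 0' | grep -E 'tool_pos|contact'; done
```

```text
tool_pos: [0.4984, -0.2327, 0.1141]
contact_force: [-0.5, 0.7, -2.7]
tool_pos: [0.4985, -0.2327, 0.1132]
contact_force: [0.2, -0.2, -0.9]
tool_pos: [0.4986, -0.2327, 0.1123]
contact_force: [0.2, 0.7, 2.0]
```

Clips begin to rub where expected. Raise the grip so the rib doesn't slip, and go on in 1 mm steps.

```bash
python3 -m inch '-1 0 0 0 0 0 0;-1 0 0 0 0 0 0' 55 | grep -E 'tool_pos|contact|finger'; for i in 1 2 3 4; do python3 -m inch '-1 0 0 .001 0 0 0;-1 0 0 0 0 0 0' | grep -E 'tool_pos|contact'; done
```

```text
tool_pos: [0.4985, -0.2327, 0.1124]
contact_force: [-0.1, 0.2, 1.3]
finger_force: 54.9
tool_pos: [0.4986, -0.2327, 0.1113]
contact_force: [0.6, 0.2, 3.5]
tool_pos: [0.4986, -0.2327, 0.1103]
contact_force: [-0.7, 0.0, 3.7]
tool_pos: [0.4985, -0.2327, 0.1092]
contact_force: [-0.0, -0.7, 4.5]
tool_pos: [0.4985, -0.2327, 0.1081]
contact_force: [-1.1, 0.6, 3.5]
```

Carriage is settling at about 5 N net. Continuing.

```bash
for i in 1 2 3 4 5 6; do python3 -m inch '-1 0 0 .001 0 0 0;-1 0 0 0 0 0 0' | grep -E 'tool_pos|contact'; done
```

```text
tool_pos: [0.4985, -0.2327, 0.1071]
contact_force: [0.2, 0.2, 4.9]
tool_pos: [0.4985, -0.2327, 0.1062]
contact_force: [-0.5, -0.2, 5.4]
tool_pos: [0.4986, -0.2327, 0.1053]
contact_force: [0.9, -0.2, 5.8]
tool_pos: [0.4986, -0.2327, 0.1044]
contact_force: [-0.5, 0.0, 7.3]
tool_pos: [0.4986, -0.2327, 0.1035]
contact_force: [-0.6, 1.3, 8.2]
tool_pos: [0.4987, -0.2327, 0.1026]
contact_force: [-0.3, 0.0, 8.5]
```

```bash
for i in 1 2 3 4 5; do python3 -m inch '-1 0 0 .001 0 0 0;-1 0 0 0 0 0 0' | grep -E 'tool_pos|contact'; done
```

```text
tool_pos: [0.4987, -0.2328, 0.1017]
contact_force: [-0.8, 0.7, 9.5]
tool_pos: [0.4987, -0.2328, 0.1007]
contact_force: [0.1, -0.7, 9.6]
tool_pos: [0.4988, -0.2328, 0.0998]
contact_force: [-1.4, -0.3, 11.4]
tool_pos: [0.4986, -0.2327, 0.0987]
contact_force: [-0.8, 0.1, 7.6]
tool_pos: [0.4987, -0.2327, 0.0977]
contact_force: [0.0, -0.3, 10.0]
```

Drop at z≈0.099 suggests a snap. I'll keep pressing gently, well below 24 N.

```bash
for i in 1 2 3; do python3 -m inch '-1 0 0 .001 0 0 0;-1 0 0 0 0 0 0' | grep -E 'tool_pos|contact'; done
```

```text
tool_pos: [0.4986, -0.2327, 0.0964]
contact_force: [1.2, -0.2, 4.3]
tool_pos: [0.4986, -0.2327, 0.0954]
contact_force: [0.6, 0.4, 7.6]
tool_pos: [0.4986, -0.2327, 0.0946]
contact_force: [-1.7, 1.1, 10.1]
```

Second drop, so the second clip has snapped too, and force now rises at about the spring rate (3 N/mm), as expected at home. A little more, then check.

```bash
for i in 1 2; do python3 -m inch '-1 0 0 .001 0 0 0;-1 0 0 0 0 0 0' | grep -E 'tool_pos|contact'; done
```

```text
tool_pos: [0.4986, -0.2327, 0.0939]
contact_force: [-0.9, 0.2, 12.4]
tool_pos: [0.4986, -0.2327, 0.0931]
contact_force: [-1.0, 0.6, 14.4]
```

```bash
python3 -m inch '-1 0 0 -.001 0 0 0;-1 0 0 -.001 0 0 0;-1 0 0 -.001 0 0 0;-1 0 0 -.001 0 0 0;-1 0 0 -.0005 0 0 0;-1 0 0 0 0 0 0;-1 0 0 0 0 0 0'
python3 - <<'E'
from h import *
p,D=snapshot("scene");cv2.imwrite("pics/s3.png",cv2.resize(p[170:290,250:410,::-1],None,fx=5,fy=5,interpolation=2))
E
```

```text
clock: 15.38
tool_pos: [0.4986, -0.2327, 0.0966]
eef_rot: [0.17, 0.986, 0.0, 0.0]
contact_force: [-0.0, 0.7, 4.1]
opening: 0.152
finger_force: 54.9
```

View pics/s3.png

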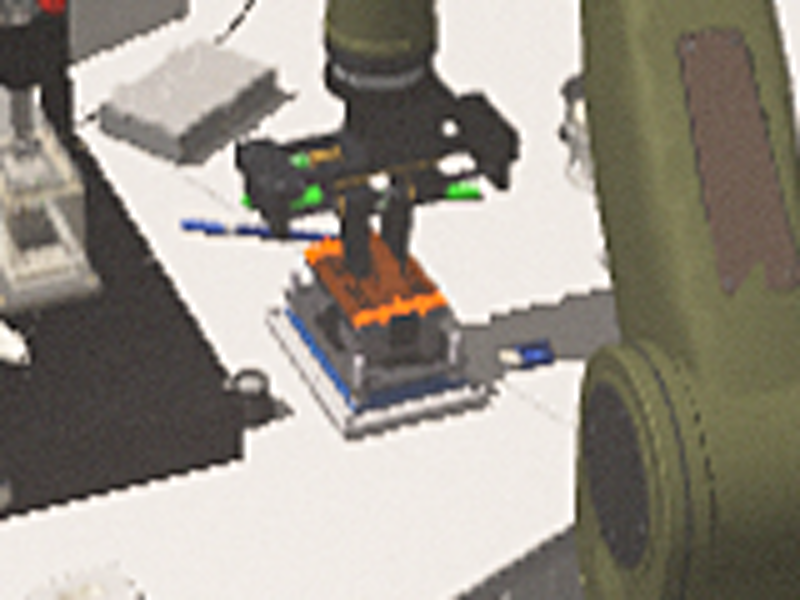

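The crop shows the plate at (375,280) sitting flat on the housing, and the spring response is linear with no gap. I'll release, lift off and verify.

```bash
python3 -m inch '-1 0 0 -.001 0 0 0;-1 0 0 -.0005 0 0 0;-1 0 0 0 0 0 0;-0.4 0 0 0 0 0 0;-0.1 0 0 0 0 0 0;0.2 0 0 0 0 0 0;0.2 0 0 0 0 0 0;0.2 0 0 0 0 0 0;0.2 0 0 0 0 0 0;0.2 0 0 0 0 0 0;0.2 0 0 0 0 0 0'; python3 -m inch '0.2 0 0 -.005 0 0 0;0.2 0 0 -.01 0 0 0;0.2 0 0 -.02 0 0 0;0.2 0 0 -.02 0 0 0;0.2 0 0 -.02 0 0 0;0.2 0 0 -.02 0 0 0;0.2 0 0 -.02 0 0 0;0.2 0 0 0 0 0 0;0.2 0 0 0 0 0 0;0.2 0 0 0 0 0 0;0.2 0 0 0 0 0 0'
python3 - <<'E'
from h import *
m=camera_model("wrist");p,D=snapshot("wrist");cv2.imwrite("pics/w3.png",p[:,:,::-1])
hsv=cv2.cvtColor(p,cv2.COLOR_RGB2HSV);om=((hsv[:,:,0]<20)&(hsv[:,:,1]>150)).astype(np.uint8)
n,L,st,_=cv2.connectedComponentsWithStats(om);om=L==1+st[1:,4].argmax()
P=pts(m,D,om);z=P[:,2];h=np.median(z);print("plate z",h,"max",np.percentile(z,98))
f=P[abs(z-h)<.004];print(rect(f),np.linalg.lstsq(np.c_[f[:,:2],np.ones(len(f))],f[:,2],rcond=None)[0])
k=cv2.dilate(om.astype(np.uint8),np.ones((81,81)))>0
Q=pts(m,D,k&~om);print(np.histogram(Q[:,2],bins=np.arange(0,.1,.004)))
E
```

```text
clock: 16.35
tool_pos: [0.4983, -0.2326, 0.0982]
eef_rot: [0.17, 0.986, 0.0, -0.0]
contact_force: [0.1, -0.7, 0.2]
opening: 0.6
finger_force: 0.0
clock: 17.27
tool_pos: [0.4976, -0.2325, 0.2124]
eef_rot: [0.17, 0.986, 0.0, -0.001]
contact_force: [0.2, 0.5, -0.1]
opening: 0.599
finger_force: 0.0
plate z 0.0836665308441675 max 0.11006913336314691
(array([ 498.1, -232.4]), array([105.4,  70.1]), -19.6) [ 0.00029864 -0.00034727  0.08330585]
(array([11307,    21,    86,  3117,   186,     0,     0,     0,    49,
        2544,    58,    59,    12,    57,   134,     2,    22,    39,
           0,     0,   396,   204,     0,     0]), array([0.   , 0.004, 0.008, 0.012, 0.016, 0.02 , 0.024, 0.028, 0.032,
       0.036, 0.04 , 0.044, 0.048, 0.052, 0.056, 0.06 , 0.064, 0.068,
       0.072, 0.076, 0.08 , 0.084, 0.088, 0.092, 0.096]))
```

View pics/w3.png

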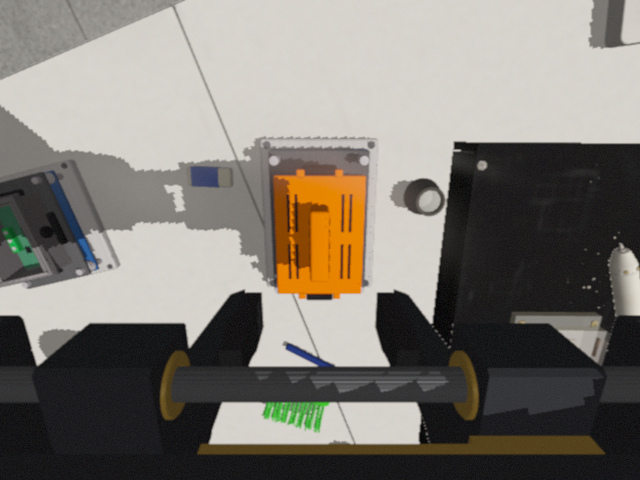

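The cover sits flat and level (slopes under 0.0004), centred at (0.498,-0.2324), yaw -19.6, in the view at (320,235). As a final check of the seating height, I compare against the bed plate before and after.

```bash
python3 - <<'E'
from h import *
D0=np.load("pics/w2.npy");m0=camera_model("wrist");m0["view"]=np.load("pics/w2v.npy")
def med(m,D,u,v,w=4):
    k=np.zeros(D.shape,bool);k[v-w:v+w+1,u-w:u+w+1]=1;P=pts(m,D,k);return np.percentile(P[:,2],[10,50,90]).round(4)
print("before bed",med(m0,D0,190,158),med(m0,D0,245,180),"rim ~0.082")
k=np.zeros(D0.shape,bool);k[150:310,125:240]=1;z=pts(m0,D0,k)[:,2];z=z[(z>.078)&(z<.09)];print("rim",np.percentile(z,[25,50,75,95]))
m=camera_model("wrist");p,D=snapshot("wrist")
print("after bed",med(m,D,320,157),med(m,D,290,157),"plate",med(m,D,340,186),med(m,D,355,285))
E
```

```text
before bed [0.0407 0.0415 0.0424] [0.0404 0.0415 0.0424] rim ~0.082
rim [0.08072442 0.08133555 0.08185785 0.08256655]
after bed [0.0378 0.0387 0.0396] [0.0375 0.0386 0.0393] plate [0.0825 0.0835 0.0843] [0.0829 0.0836 0.0841]
```

The plate's top is now 44.9 mm above the bed, against 39.9 mm for the rim before. The difference is exactly the 5 mm plate, so the cover is fully home. Handing in.

```bash
python3 -c "
from plant import r
print(r.finish_job())"
```

```text
the job is handed in; nothing more can be done
None
```

The cover is fully home on the largest housing: both snaps were felt in the force, the push peaked at about 16 N, and the cover is released. The job is handed in at about 17 s of the 56 s allowed; no verdict was returned.

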